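# Reset the drinks warmer and refit its knob

### The arm

A 7-joint arm with a two-finger parallel gripper is mounted at the origin on the work surface. World frame = base frame: x ahead of the robot, y to its left, z up, the work surface at z = 0. Lengths are in mm, angles in rad, forces in N, time in s.
With the tool pointing down it reaches from about 400 to 875 mm from the base axis. Payload 4.4 kg.
Tool frame: the origin (TCP) lies midway between the tips of the shut fingers; the grasp point (between the pads) lies 19 mm behind it; z points along the fingers, y is the line along which they close (so a half turn about z gives the same grasp; the last joint's range is limited). The gripper opens to 85 mm and grips with 20 to 120 N. Pads are 22 mm wide; open, the fingers measure 114 mm over their backs; the gripper's body (76 mm by 85 mm) begins 54 mm behind the grasp point. The pads swing forward as they close: fully open they stand 13 mm farther back than shut.
Start: joints at [-1.259, 0.628, 0.038, 1.517, -0.027, 0.996, -0.02], TCP at [239.747, 604.185, 231.313] pointing down, gripper open.
Joint ranges: [-3.06, 3.06], [-0.37, 2.12], [-1.25, 1.32], [0.18, 2.47], [-1.1, 4.24], [0.23, 1.98], [-2.94, 2.94]. Speed limits (rad/s): [2.57, 2.57, 3.14, 3.14, 3.14, 3.14, 3.14].

### API

Orientations are given as [roll, pitch, yaw] about the fixed x, y, z axes, in that order (R = Rz(yaw) Ry(pitch) Rx(roll)).
In Python, from cell import ctrl, get_image, get_calibration gives the robot as it stands.
- The arm moves only by the shell command python3 -m creep 'ROWS'. ROWS is JSON, a list of rows, each an object of numbers: "dx", "dy", "dz": the shift along the world's x, y, z normalised to -1 to 1, where 1 is 0.4 m; "rx", "ry", "rz": the turn, a rotation vector about the world's x, y, z normalised to -1 to 1, where 1 is 2 pi rad; "grip": the closure, from -1 (fully open) to 1 (shut). A call has exactly 5 rows; each row is the pose to reach, as a shift and turn from the pose commanded when the call began, turning the shorter way round; what a row does not reach only later rows make up. A row lasts 1/8 s, in which the tool goes at most 62.5 mm and 10.7 degrees, less where a joint would pass 70% of its speed; a pose out of reach is approached as far as the arm can. A call with a number of a shift or a turn outside -1 to 1 is refused whole. A call with a gripper value outside its range is refused whole. The fingers move at their own pace and stop on an object; the grip force is fixed at half the most. Time passes only in rows, so rows that repeat a pose let the fingers close, or fill a call up. It gives the time, the measured TCP pose, the force, the opening and the grip force at its end, in the units of the state.
- ctrl.read_state(): the state, without advancing time (a new reading comes with each control period).
- get_image(name): name is "scene" or "top"; returns the picture (384x512x3 uint8, red, green, blue); there is no depth.
- get_calibration(name): a dict with "mtx" (3x3 intrinsics, pixels), "distortion" ([k1, k2, p1, p2, k3] as OpenCV has them; the pictures are not rectified), "world_from_camera" (4x4, takes a point from camera to world coordinates). Camera axes: x right, y down, z forward; pixel columns grow to the right and rows downward; lengths in mm; the calibration is good to about 2 mm. A picture is of the moment at which its call begins. get_calibration takes no time and is no camera call.
- ctrl.finish_job(): hands the job in; it is judged then, once.
The state is a dict: "clock": time; "qpos": joint angles; "qd": joint speeds; "tau": joint torques, N m; "eef_pos": TCP position; "tool_rot": TCP orientation; "force": force on the tool from outside, world axes, zero at the start; "torque": the same for the moment, N m; "width": finger opening in mm; "gripper_force": force on a finger pad.
Only numpy, scipy, OpenCV 4.12 (cv2) and the standard library are available. Lean on these libraries where they do the work, as an engineer would, in place of code of your own. Each camera call takes 0.05 s, during which the arm holds its last target. There are 200 camera calls.

### The job

The shop's sample-drinks warmer has tripped and its control knob has come off. First push the recessed reset button all the way in with the stylus and hold it there a moment, then put the stylus back in its stand and let go of it. Then take the knob, turn it so its D-shaped bore matches the flat of the shaft, push it fully onto the shaft and finish while still holding the knob pressed all the way down; leave the tin, the pot and the little house where they stand.

Things in the scene. Friction and masses are not known exactly. Their poses are not given: they have to be found in the camera images.
- warmer: steel drinks warmer fixed on the counter, 240 (x) x 230 (y) mm, top 60 mm above the counter. Origin: centre of its underside. Round hot plate (156 mm across, 6 mm high) centred at local (35, 0) mm; along the -x edge (robot's side) a black strip with the steel D-shaft at local (-80, 60) mm and the reset button in an aluminium collar at local (-80, -60) mm.
- reset_top (a point): centre of the top of the reset button: grey, round, 10 mm across, 66 mm above the counter when not pressed. It stands inside a fixed round collar (inner diameter 14 mm, outer 32 mm), whose rim is 72 mm above the counter, so the button lies 6 mm below the rim. Pressed straight down.
- reset (a joint): depth of the reset button, m: 0 out, 0.004 fully in. Spring: about 1.5 N to start, 5 N fully in; it springs back.
- stylus: upright stylus, 93 mm: blunt steel pin 7 mm thick and 34 mm long, above it a steel flange (22 mm across, 34 to 38 mm from the lower end), then a round wooden handle (14 mm thick, 38 to 93 mm). Origin: centre of the pin's lower end; z up along the stylus. It hangs in the stand by its flange, pin down, its lower end then 8 mm above the counter. About 40 g.
- stand: wooden block 50 x 50 mm, 42 mm high, fixed on the counter, with a vertical 14 mm hole through its middle, in which the stylus hangs by its flange. Origin: centre of its underside.
- knob: black knob, 46 mm high, 50 g: round skirt 43 mm across and 24 mm high, on it a grip bar along x, 10 mm wide, 36 mm long, 24 to 46 mm above the underside; the bar's +x end is pointed (white line on top), the other square. Below, a D-shaped bore 14 mm across, 16 mm deep, its flat on the pointed side, 4 mm from the axis. Origin: centre of underside; z up. Lies bore down on the coaster.
- knob_bore (a point): centre of the bore's ceiling, on the knob's axis 16 mm above its underside; axes are the knob's. It meets shaft_top when the knob is fully on.
- shaft_top (a point): top centre (on the round axis) of the upright steel D-shaft, 86 mm above the counter when not pressed. D part 12 mm across, 17 mm long, flat 3 mm from the axis, top 3 mm stepped in by 1 mm; below it a round 16 mm collar. Its x axis points out of the flat: the knob fits when the knob's x (pointed end) points the same way within 0.15 rad. Stiff to turn (0.08 N m).
- spindle (a joint): depth to which the shaft is pressed down, m: 0 up, 0.006 at its stop. Spring: about 2 N to start, 8 N at the stop; it springs back. With the knob fully on, its underside stands 10 mm above the warmer's top, 4 mm when pressed to the stop.
- coaster: round stone coaster, 90 mm across, 8 mm thick, fixed on the counter, the knob lies on it. Origin: centre of its underside. Coaster and stand are left and right of the warmer, either way round.
- tin: round tin, 84 mm across, 110 mm high, standing. Origin: centre of its underside. Leave it alone.
- pot: pink lidded pot, 86 mm across, about 96 mm high. Origin: centre of its underside. Leave it alone.
- house: small cream ceramic house, 30 x 35 mm, 57 mm high, to the left between the robot and the warmer. Origin: centre of its underside. Leave it alone.
Mind the look-alikes: they are no part of the job. Of the things that look like the knob, the smaller one is meant. There is more than one size of the stylus; the one meant has the size given above.

How it is judged:
By the outcome, as a careful person would: the job done as asked, in the order asked, and still so for the second after the job is handed in, while the arm keeps its last pose, push and grip.
It also fails if it takes over 54 s, if anything falls off the work surface, if the arm or the gripper's body presses on something with over 40 N, if the wrist force passes 120 N, or if a joint passes its speed limit or range.

## Working session

There is one attempt and no reset: what is moved stays moved. The work goes in short steps, Python scripts to look and compute and a shell command to move; the robot and the scene stay as the last step left them, time stands still between calls to the robot, and variables do not carry over. Pictures are saved under pics/ and viewed, at most 10 in all, crops included, and the job is handed in when it is done.

```bash
mkdir -p pics; ls; python3 - <<'E'
from cell import ctrl,get_image,get_calibration
import cv2,numpy as np
for n in("scene","top"):
    im=get_image(n); cv2.imwrite(f"pics/{n}0.png",cv2.cvtColor(im,cv2.COLOR_RGB2BGR))
    c=get_calibration(n); print(n,np.round(c["mtx"],1).tolist(),c["distortion"],np.round(c["world_from_camera"],3).tolist())
s=ctrl.read_state(); print(s)
E
```

```text
pics
scene [[402.2, 0.0, 250.1], [0.0, 402.2, 191.2], [0.0, 0.0, 1.0]] [-0.109005  0.        0.        0.        0.      ] [[-0.681, 0.574, -0.455, 997.877], [0.732, 0.544, -0.41, 406.505], [0.012, -0.612, -0.791, 879.157], [0.0, 0.0, 0.0, 1.0]]
top [[347.9, 0.0, 256.3], [0.0, 347.9, 191.1], [0.0, 0.0, 1.0]] [0.00476376 0.         0.         0.         0.        ] [[0.027, -0.998, 0.056, 466.073], [-1.0, -0.028, -0.006, 1.703], [0.007, -0.056, -0.998, 1152.49], [0.0, 0.0, 0.0, 1.0]]
{'clock': 0.1, 'qpos': array([-1.25880545,  0.62924687,  0.03845279,  1.51825227, -0.02704176,
        0.99630606, -0.02001321]), 'qd': array([ 0.0011423 , -0.00266813, -0.00069762, -0.00149052,  0.00010131,
       -0.00087477, -0.00119713]), 'tau': array([ 2.89907090e-03, -5.64524531e+01,  1.23051547e+00, -1.93972582e+01,
        1.13314801e-02,  5.50925164e-03, -1.15274979e-06]), 'eef_pos': array([239.5243461 , 603.66318916, 230.49060066]), 'tool_rot': array([-3.13989769e+00, -1.38630890e-05,  2.76375969e+00]), 'force': array([ 0.07976576, -0.39884061, -0.50037375]), 'torque': array([-0.02732115,  0.01724725,  0.01183855]), 'gripper_force': 0.0, 'width': 85.54371892499125}
```

View pics/scene0.png

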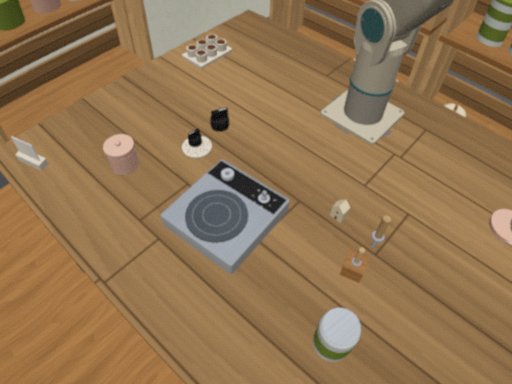

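View pics/top0.png

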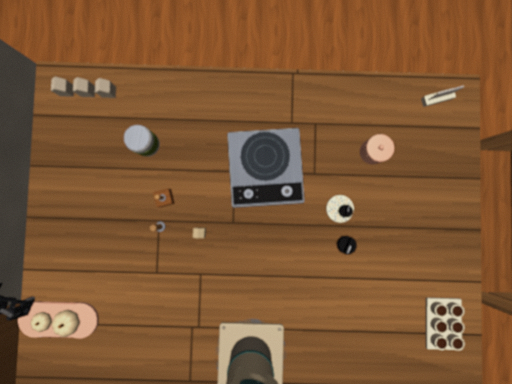

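The top view shows the warmer at (266,167), with its two controls at (249,193) and (287,191). The knob could be the black one on the coaster at (346,211) or the black one on the counter at (347,245). The stylus could be the one in the wooden block at (164,197) or the one in a holder at (158,227). From the description I expect the knob on the coaster and the stylus in the wooden block, and one close crop will check both.

```bash
cat > h.py <<'E'
from cell import ctrl,get_image,get_calibration
import cv2,numpy as np
from scipy.spatial.transform import Rotation as R
C={n:get_calibration(n) for n in("scene","top")}
C={n:(np.array(c["mtx"]),np.array(c["distortion"],float),np.array(c["world_from_camera"])) for n,c in C.items()}
def ray(n,uv):
    K,D,T=C[n]; p=cv2.undistortPoints(np.array([[uv]],float),K,D)[0,0]
    return T[:3,3],T[:3,:3]@np.array([p[0],p[1],1])
def atz(n,uv,z):
    o,d=ray(n,uv); return o+d*(z-o[2])/d[2]
def tri(a,b):
    (o1,d1),(o2,d2)=ray("scene",a),ray("top",b)
    s=np.linalg.lstsq(np.c_[d1,-d2],o2-o1,rcond=None)[0]
    p,q=o1+s[0]*d1,o2+s[1]*d2; return (p+q)/2,np.linalg.norm(p-q)
def proj(n,P):
    K,D,T=C[n]; M=np.linalg.inv(T)
    return cv2.projectPoints(np.array(P,float).reshape(-1,3),cv2.Rodrigues(M[:3,:3])[0],M[:3,3],K,D)[0][:,0]
def crop(im,u,v,w,h,k):
    c=im[v-h//2:v+h//2,u-w//2:u+w//2]; return cv2.resize(c,None,fx=k,fy=k,interpolation=cv2.INTER_CUBIC)
E
python3 - <<'E'
from h import *
s=cv2.imread("pics/scene0.png");t=cv2.imread("pics/top0.png")
# tiles 66x50 at 6x ->400x300
a=[crop(t,345,225,66,50,6),crop(s,208,133,66,50,6),crop(t,165,213,66,50,6),crop(s,367,246,66,70,6)[:]]
a[3]=cv2.resize(a[3],(400,424));a[3]=crop(s,366,247,66,70,4)
h=[crop(t,345,228,66,74,4),crop(s,208,133,66,74,4),crop(t,166,213,66,74,4),crop(s,366,247,66,74,4),crop(t,268,190,66,74,4),crop(s,245,185,66,74,4)]
cv2.imwrite("pics/crops.png",np.vstack([np.hstack(h[:3]),np.hstack(h[3:])]))
E
```

```text
(no output)
```

View pics/crops.png

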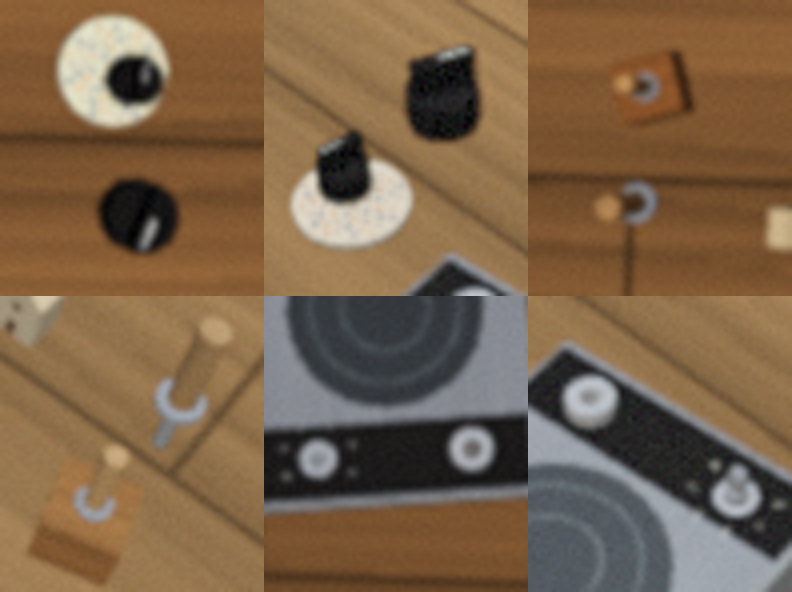

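The knob on the coaster is the smaller of the two, and the stylus hanging in the wooden block is the smaller one, so both choices are confirmed. The shaft is the pin-topped ring at top (249,193) and the collar with the recessed button is at (287,191). Next I'll fit the models to both views.

```bash
cat > fit.py <<'E'
from h import *
from scipy.optimize import minimize
def circ(r,z,n=32): a=np.arange(n)*2*np.pi/n; return np.c_[r*np.cos(a),r*np.sin(a),0*a+z]
def cyl(r,z0,z1): return np.r_[circ(r,z0),circ(r,z1)]
def box(x0,x1,y0,y1,z0,z1): return np.array([[x,y,z] for x in(x0,x1) for y in(y0,y1) for z in(z0,z1)],float)
def render(n,parts,p,win,S=8):
    x,y,z,yaw=p; M=R.from_euler('z',yaw).as_matrix(); u,v,w,h=win
    im=np.zeros((h*S,w*S),np.uint8)
    for P,val in parts:
        q=(proj(n,P@M.T+[x,y,z])-[u,v]+.5)*S
        cv2.fillConvexPoly(im,np.round(cv2.convexHull(q.astype(np.float32))*16).astype(int),int(255*val),shift=4)
    return cv2.GaussianBlur(cv2.resize(im,(w,h),interpolation=cv2.INTER_AREA)/255.,(0,0),.6)
def fit(parts,masks,wins,p0,free=(0,1,2,3),step=(4,4,3,.1)):
    p0=np.array(p0,float); f=list(free)
    def cost(d):
        p=p0.copy(); p[f]+=d*np.array(step)[f]
        return sum(((render(n,parts,p,wins[n])-masks[n])**2).sum() for n in wins)
    b=None
    for s in (1,-1,.4):
        sim=np.vstack([np.zeros(len(f)),s*np.eye(len(f))])
        r=minimize(cost,np.zeros(len(f)),method="Nelder-Mead",options=dict(initial_simplex=sim,xatol=.005,fatol=1e-3,maxiter=400))
        if b is None or r.fun<b.fun:b=r
    p=p0.copy(); p[f]+=b.x*np.array(step)[f]; return p,b.fun,sum(m.sum() for m in masks.values())
def win(im,w): u,v,a,b=w; return im[v:v+b,u:u+a].astype(float)
E
cat > m1.py <<'E'
from fit import *
I={n:cv2.imread(f"pics/{n}0.png") for n in C}
# warmer
W={"top":(218,118,98,98),"scene":(152,152,148,124)}
m={n:np.clip((win(I[n],w)[...,0]/(win(I[n],w)[...,2]+1)-.72)/.15,0,1) for n,w in W.items()}
m={n:cv2.morphologyEx(a,cv2.MORPH_CLOSE,np.ones((9,9))) for n,a in m.items()}
m={n:cv2.morphologyEx(a,cv2.MORPH_OPEN,np.ones((5,5))) for n,a in m.items()}
B=[(box(-120,120,-115,115,0,60),1),(cyl(1,0,1),1)]
g=atz("top",(266,167),60)
for free in((0,1,3),(0,1,2,3)): 
    p,c,t=fit(B,m,W,[g[0],g[1],0,.03],free); print("warmer",np.round(p,3),c,t)
for n in W:
    pw,c,t=fit(B,{n:m[n]},{n:W[n]},[g[0],g[1],0,.03],(0,1,3)); print("  ",n,np.round(pw,3),c,t)
# knob
g=atz("top",(345,210),20)
W={"top":(330,195,32,32),"scene":(184,124,26,28)}
gr={n:win(cv2.cvtColor(I[n],cv2.COLOR_BGR2GRAY),w) for n,w in W.items()}
m={n:cv2.morphologyEx(np.clip((95-a)/60,0,1),cv2.MORPH_CLOSE,np.ones((5,5))) for n,a in gr.items()}
K=[(cyl(21.5,0,24),1),(np.r_[box(-18,13,-5,5,24,46),[[18,0,24],[18,0,46]]],1)]
for y0 in np.arange(-3,3.1,.75):
    p,c,t=fit(K,m,W,[g[0],g[1],8,y0],(0,1,3),(4,4,3,.3)); print("knob",np.round(p,3),round(c,2),t)
p,c,t=fit(K,m,W,p); print("knob z free",np.round(p,3),c)
# stylus
W={"top":(150,186,26,24),"scene":(344,240,30,36)}
m={}
for n,w in W.items():
    a=win(I[n],w); m[n]=np.clip((a[...,0]/(a[...,2]+1)-.72)/.2,0,1)*(a.mean(2)>70)
S=[(cyl(11,34,38),1),(cyl(7,38,93),0)]
g=tri((362,250.5),(157.5,196.7)); print("handle top",np.round(g[0],1),g[1])
p,c,t=fit(S,m,W,[g[0][0],g[0][1],8,0],(0,1,2),(4,4,4,1)); print("stylus",np.round(p,2),c,t)
p,c,t=fit(S,m,W,[g[0][0],g[0][1],8,0],(0,1),(4,4,4,1)); print("stylus",np.round(p,2),c,t)
v=[]
for n,(u,vv) in (("top",(346,211)),("scene",(195,137))): v.append(crop(I[n],u,vv,30,30,13))
cv2.imwrite("pics/knob.png",np.hstack(v))
E
python3 m1.py
```

```text
warmer [ 6.04608e+02 -3.14330e+01  0.00000e+00  9.40000e-02] 523.9039782856647 13676.18176569112
warmer [ 6.04232e+02 -3.18950e+01 -3.21000e+00  9.00000e-02] 513.3140610887383 13676.18176569112
   top [ 6.05464e+02 -3.07440e+01  0.00000e+00  9.20000e-02] 49.98450685340741 5429.944371311527
   scene [ 6.01673e+02 -3.41770e+01  0.00000e+00  8.50000e-02] 428.01499646757435 8246.237394379594
knob [ 472.205 -295.793    8.      -2.931] 91.97 335.9666666666667
knob [ 472.53  -295.647    8.      -2.993] 92.36 335.9666666666667
knob [ 4.72754e+02 -2.95824e+02  8.00000e+00  9.90000e-02] 93.1 335.9666666666667
knob [ 4.72550e+02 -2.96156e+02  8.00000e+00  1.06000e-01] 93.22 335.9666666666667
knob [ 4.72776e+02 -2.95775e+02  8.00000e+00  3.60000e-02] 93.03 335.9666666666667
knob [ 4.73101e+02 -2.95849e+02  8.00000e+00  3.90000e-02] 93.21 335.9666666666667
knob [ 472.357 -295.587    8.       3.201] 92.72 335.9666666666667
knob [ 472.219 -295.789    8.       3.352] 91.96 335.9666666666667
knob [ 472.143 -295.775    8.       3.31 ] 92.27 335.9666666666667
knob z free [ 472.144 -295.775    7.997    3.31 ] 92.26459514265122
handle top [499.4 295.9  96.4] 3.2242882658954493
stylus [500.98 296.02  13.22   0.  ] 16.475088933053875 57.40900830456975
stylus [498.63 295.56   8.     0.  ] 18.99987354205308 57.40900830456975
```

View pics/knob.png

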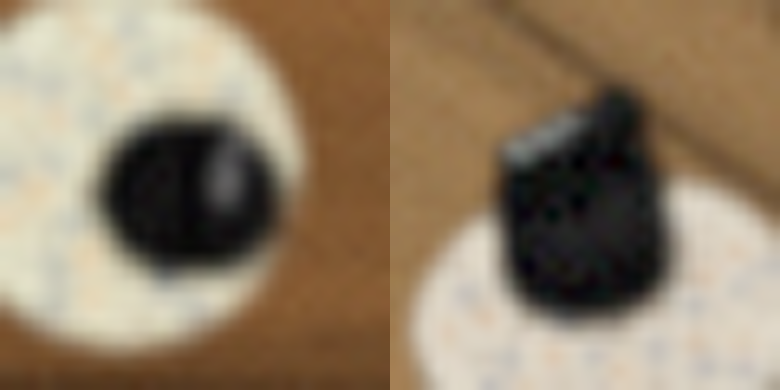

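```bash
cat > m2.py <<'E'
from fit import *
I={n:cv2.imread(f"pics/{n}0.png") for n in C}
def views(name,parts,m,W,p0,free,step=(4,4,3,.2)):
    for ns in (["top"],["scene"],["top","scene"]):
        p,c,t=fit(parts,{n:m[n] for n in ns},{n:W[n] for n in ns},p0,free,step); print(name,ns,np.round(p,2),round(c,1),round(t,1))
    return p
pw=np.array([605,-31,0,.09]); Rw=R.from_euler('z',pw[3]).as_matrix()
b=Rw@[-80,-60,0]+pw[:3]
c0=proj("top",[b+[0,0,70]])[0],proj("scene",[b+[0,0,70]])[0]; print(b,c0)
W={n:(int(c[0])-11,int(c[1])-11,22,22) for n,c in zip(("top","scene"),c0)}
m={n:cv2.morphologyEx(np.clip((win(cv2.cvtColor(I[n],cv2.COLOR_BGR2GRAY),w)-60)/100,0,1),cv2.MORPH_CLOSE,np.ones((5,5))) for n,w in W.items()}
m["top"][:2]*=0
for n in m: # zero the non-strip grey: keep central component
    l=cv2.connectedComponents((m[n]>.25).astype(np.uint8))[1]; k=cv2.dilate((l==l[11,11]).astype(np.uint8),np.ones((3,3))); m[n]*=k
    print(n,np.round(m[n][11],1))
pb=views("collar",[(cyl(16,60,72),1)],m,W,[*b[:2],0,0],(0,1))
g=atz("top",(345,210),20)
W={"top":(330,195,32,32),"scene":(184,124,26,28)}
gr={n:win(cv2.cvtColor(I[n],cv2.COLOR_BGR2GRAY),w) for n,w in W.items()}
m={n:cv2.morphologyEx(np.clip((60-a)/35,0,1),cv2.MORPH_CLOSE,np.ones((5,5))) for n,a in gr.items()}
for n in m:
    l=cv2.connectedComponents((m[n]>.3).astype(np.uint8))[1]; m[n]*=cv2.dilate((l==l[16,14]).astype(np.uint8),np.ones((3,3)))
K=[(cyl(21.5,0,24),1),(np.r_[box(-18,13,-5,5,24,46),[[18,0,24],[18,0,46]]],1)]
for y in(-.8,-.4,0,.4): pk=views("knob",K,m,W,[g[0],g[1],8,y],(0,1,3))
print(fit(K,m,W,pk)[0])
f=lambda n,u,v:atz(n,((u+.5)/13-.5+(331 if n=="top" else 180),(v+.5)/13-.5+(196 if n=="top" else 122)),54)
for n,a,c in(("scene",(240,100),(120,155)),("scene",(200,115),(120,155)),("top",(230,205),(222,135))):
    P,Q=f(n,*a),f(n,*c); d=Q-P; print(n,"line",np.round(P,1),np.round(Q,1),"yaw",np.arctan2(d[1],d[0]))
E
python3 m2.py
```

```text
[530.71649431 -97.94744792   0.        ] (array([286.27477406, 190.74746907]), array([226.96659564, 173.12570235]))
top [0.  0.  0.  0.  0.  0.  0.5 1.  1.  1.  1.  1.  1.  1.  1.  1.  0.9 0.4
 0.  0.  0.  0. ]
scene [0.  0.  0.  0.  0.  0.3 0.9 1.  1.  1.  1.  1.  1.  1.  1.  1.  1.  1.
 1.  0.4 0.4 0.4]
collar ['top'] [532.66 -98.3    0.     0.  ] 34.9 145.0
collar ['scene'] [ 528.24 -100.33    0.      0.  ] 96.0 259.4
collar ['top', 'scene'] [530.58 -99.04   0.     0.  ] 135.1 404.3
knob ['top'] [ 475.05 -295.74    8.     -0.6 ] 49.2 93.0
knob ['scene'] [ 4.7167e+02 -2.9722e+02  8.0000e+00 -4.4000e-01] 61.6 135.5
knob ['top', 'scene'] [ 4.7297e+02 -2.9532e+02  8.0000e+00  2.9000e-01] 108.7 228.5
knob ['top'] [ 4.7485e+02 -2.9552e+02  8.0000e+00 -2.0000e-01] 49.1 93.0
knob ['scene'] [ 469.59 -297.33    8.      0.93] 56.3 135.5
knob ['top', 'scene'] [ 4.7231e+02 -2.9605e+02  8.0000e+00  3.0000e-01] 108.8 228.5
knob ['top'] [ 4.7503e+02 -2.9576e+02  8.0000e+00  1.3000e-01] 49.0 93.0
knob ['scene'] [ 469.2  -297.84    8.      0.93] 56.3 135.5
knob ['top', 'scene'] [ 4.7233e+02 -2.9577e+02  8.0000e+00  2.3000e-01] 108.2 228.5
knob ['top'] [ 4.7462e+02 -2.9354e+02  8.0000e+00  2.1000e-01] 49.1 93.0
knob ['scene'] [ 469.23 -298.45    8.      0.93] 56.0 135.5
knob ['top', 'scene'] [ 4.7207e+02 -2.9381e+02  8.0000e+00  4.4000e-01] 108.7 228.5
[ 4.71764119e+02 -2.94010127e+02  6.10461650e+00  4.15731906e-01]
scene line [ 460.2 -290.3   54. ] [ 490.8 -296.8   54. ] yaw -0.2078981233664154
scene line [ 469.7 -293.3   54. ] [ 490.8 -296.8   54. ] yaw -0.16401884957616064
top line [ 472.1 -296.5   54. ] [ 489.  -294.4   54. ] yaw 0.12665267206353534
```

```bash
cat > m3.py <<'E'
from h import *
A={n:np.mean([get_image(n).astype(float) for _ in range(8)],0)[...,::-1] for n in C}
np.savez("avg0.npz",**A)
g={n:cv2.cvtColor(a.astype(np.float32),cv2.COLOR_BGR2GRAY) for n,a in A.items()}
np.set_printoptions(linewidth=200)
print("knob top row",g["top"][209:213:2,332:360].astype(int)); print("knob scene row",g["scene"][140,180:212].astype(int))
print("shaft top\n",g["top"][186:201,241:257].astype(int)); print("shaft scene\n",g["scene"][186:206,255:274].astype(int))
t=[]
for n,u,v in(("top",249,193),("scene",264,197),("top",287,191),("scene",228,174)): t.append(crop(A[n],u,v,20,20,19).clip(0,255))
cv2.imwrite("pics/shaft.png",np.vstack([np.hstack(t[:2]),np.hstack(t[2:])])[:600] if 0 else cv2.resize(np.vstack([np.hstack(t[:2]),np.hstack(t[2:])]),(600,600)))
E
python3 m3.py
```

```text
knob top row [[202 209 209 209 211 193 138  64  19  17  21  21  17  12  30  69  91  67  32  56 120 153 123  94  91  92  92  92]
 [213 211 213 216 207 172 109  43  14  18  22  21  16  12  25  54  67  45  20  34  79 110 104  95  93  94  94  94]]
knob scene row [127 124 126 130 153 186 207 200 128  33  27  31  31  33  34  36  32  31  30  22  36 100 168 203 209 210 209 210 206 185 148 115]
shaft top
 [[ 71  70  75  78  66  55  54  51  48  54  57  49  39  37  38  38]
 [ 36  35  37  38  31  26  28  29  28  29  29  26  24  23  25  26]
 [ 24  23  23  26  31  47  60  66  62  47  33  24  24  26  29  34]
 [ 29  24  24  39  66  97 120 126 118  95  68  42  27  25  37  53]
 [ 38  25  36  70 113 145 160 162 156 142 117  82  42  27  40  57]
 [ 40  28  53 103 147 163 163 161 162 162 153 120  65  29  30  39]
 [ 30  34  72 127 160 161 152 147 150 159 164 142  81  32  23  26]
 [ 25  37  81 135 162 155 141 138 141 151 165 147  89  36  24  25]
 [ 23  35  75 130 160 154 137 135 144 155 164 143  84  33  23  25]
 [ 25  30  64 119 158 162 150 146 155 162 159 126  69  28  27  35]
 [ 38  28  47  94 141 161 159 
[... 1318 characters left out ...]
72 181 153  83  36  37  47]
 [ 36  32  66 131 174 181 167 150 141 134 137 159 179 176 137  71  35  43  74]
 [ 44  35  50  98 149 175 181 172 165 162 164 176 180 156 105  51  35  49  84]
 [ 73  43  36  58 103 145 171 181 184 185 181 174 158 118  63  37  34  39  54]
 [107  63  37  35  53  89 127 151 163 165 156 135 108  68  38  37  34  35  37]
 [134  98  68  48  37  40  62  82  93  94  86  70  54  41  42  41  35  36  36]
 [156 137 119  93  62  42  41  39  37  36  33  34  37  49  64  61  42  36  37]
 [162 160 153 138 111  87  80  60  38  35  36  36  38  59  78  73  48  37  36]][ WARN:0@10.571] global loadsave.cpp:1063 imwrite_ Unsupported depth image for selected encoder is fallbacked to CV_8U.
```

View pics/shaft.png

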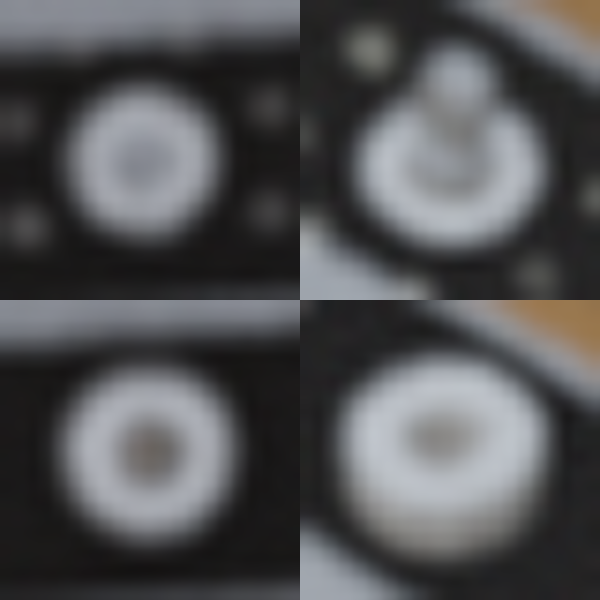

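The pixel view shows the shaft's tip at scene (264,191), with its base disc centred near (263.6,198). The button's collar is at top (287,191). The earlier masks were badly normalised, so I'll refit from the averaged pictures, including the direction of the shaft's flat.

```bash
cat > m4.py <<'E'
from fit import *
A=dict(np.load("avg0.npz")); G={n:cv2.cvtColor(a.astype(np.float32),cv2.COLOR_BGR2GRAY) for n,a in A.items()}
def views(name,parts,m,W,p0,free,step=(4,4,3,.3)):
    for ns in (["top"],["scene"],["top","scene"]):
        p,c,t=fit(parts,{n:m[n] for n in ns},{n:W[n] for n in ns},p0,free,step); print(name,ns,np.round(p,2),round(c,1),round(t,1))
    return p
# reset collar
b=np.array([530.6,-98.5,0]); W={}
for n in C: c=proj(n,[b+[0,0,70]])[0]; W[n]=(int(c[0])-8,int(c[1])-7,17,16)
m={n:np.clip((win(G[n],w)-30)/110,0,1) for n,w in W.items()}
for n in m:
    a=cv2.morphologyEx(m[n],cv2.MORPH_CLOSE,np.ones((7,7))); l=cv2.connectedComponents((a>.5).astype(np.uint8))[1]; m[n]=a*cv2.dilate((l==l[8,8]).astype(np.uint8),np.ones((3,3)))
views("collar",[(cyl(16,60,72),1)],m,W,[*b[:2],0,0],(0,1,)); 
# knob
W={"top":(334,198,24,26),"scene":(185,125,24,26)}
m={n:np.clip((win(G[n],w)*-1+80)/45,0,1) for n,w in W.items()}
m={n:cv2.morphologyEx(a,cv2.MORPH_CLOSE,np.ones((5,5))) for n,a in m.items()}
K=[(cyl(21.5,0,24),1),(np.r_[box(-18,13,-5,5,24,46),[[18,0,24],[18,0,46]]],1)]
for y in(-.5,0,.5): pk=views("knob",K,m,W,[473,-296,8,y],(0,1,3))
# shaft, scene only: x,y,yaw + disc radius + dilation
n="scene"; w=(255,186,19,18); g=win(G[n],w); m=np.clip((g-36)/100,0,1)
wt=np.ones_like(m); wt[:3,6:]=0;wt[3:5,12:]=0;wt[5:8,14:]=0;wt[:7,:6]=0; wt[14:,:3]=0; wt[12:,16:]=0;wt[16:]=0
def D(r,f,z0,z1):
    a=np.arange(64)*2*np.pi/64; x=np.minimum(r*np.cos(a),f); y=r*np.sin(a); return np.r_[np.c_[x,y,0*a+z0],np.c_[x,y,0*a+z1]]
res=[]
for yaw in np.arange(-np.pi,np.pi,np.pi/12):
    def cost(q):
        x,y,r,d=q
        P=[(cyl(r,60,61),1),(cyl(8+d,60,69),1),(D(6+d,3+d,69,83),1),(D(5+d,2+d,83,86),1)]
        return (wt*(render(n,P,(x,y,0,yaw),w)-m)**2).sum()
    s=minimize(cost,[528,20,15,.3],method="Nelder-Mead",options=dict(xatol=.02,fatol=1e-3,initial_simplex=np.array([528,20,15,.3])+np.r_[np.zeros((1,4)),np.diag([4,4,2,.7])]))
    res.append((round(s.fun,2),round(yaw,2),np.round(s.x,2).tolist()))
for r in res: print(*r)
E
python3 m4.py
```

```text
collar ['top'] [530.6  -99.91   0.     0.  ] 68.9 188.1
collar ['scene'] [529.46 -98.28   0.     0.  ] 95.7 242.4
collar ['top', 'scene'] [529.9  -98.78   0.     0.  ] 165.5 430.5
knob ['top'] [ 4.7475e+02 -2.9608e+02  8.0000e+00  4.0000e-02] 39.3 103.7
knob ['scene'] [ 4.7167e+02 -2.9642e+02  8.0000e+00  2.1000e-01] 44.1 152.7
knob ['top', 'scene'] [ 4.7345e+02 -2.9579e+02  8.0000e+00  7.0000e-02] 84.8 256.5
knob ['top'] [ 4.7467e+02 -2.9597e+02  8.0000e+00 -7.0000e-02] 39.1 103.7
knob ['scene'] [ 4.7202e+02 -2.9539e+02  8.0000e+00  2.5000e-01] 44.3 152.7
knob ['top', 'scene'] [ 4.7353e+02 -2.9504e+02  8.0000e+00  1.0000e-01] 84.7 256.5
knob ['top'] [ 4.7465e+02 -2.9574e+02  8.0000e+00  2.1000e-01] 39.2 103.7
knob ['scene'] [ 4.7218e+02 -2.9560e+02  8.0000e+00  2.2000e-01] 44.3 152.7
knob ['top', 'scene'] [ 4.7340e+02 -2.9453e+02  8.0000e+00  2.1000e-01] 84.5 256.5
0.96 -3.14 [518.47, 20.98, 16.39, 1.41]
0.93 -2.88 [518.39, 20.81, 16.31, 1.33]
0.95 -2.62 [518.51, 20.84, 16.32, 1.35]
0.9 -2.36 [518.37, 20.58, 16.36, 1.33]
0.91 -2.09 [518.51, 20.6, 16.31, 1.38]
0.81 -1.83 [518.71, 20.74, 16.35, 1.42]
0.76 -1.57 [518.79, 20.69, 16.4, 1.53]
0.72 -1.31 [519.1, 20.84, 16.44, 1.75]
0.79 -1.05 [518.82, 20.59, 16.39, 1.08]
0.46 -0.79 [518.82, 20.79, 16.32, 1.13]
0.34 -0.52 [519.02, 21.12, 16.42, 1.39]
0.34 -0.26 [519.05, 21.2, 16.39, 1.33]
0.35 0.0 [519.04, 21.11, 16.38, 1.2]
0.37 0.26 [519.03, 21.26, 16.38, 1.26]
0.37 0.52 [519.05, 21.27, 16.36, 1.32]
0.35 0.79 [519.02, 21.17, 16.4, 1.17]
0.37 1.05 [519.03, 21.26, 16.38, 1.26]
0.37 1.31 [519.02, 21.24, 16.41, 1.32]
0.36 1.57 [519.02, 21.22, 16.42, 1.31]
0.38 1.83 [518.91, 21.29, 16.38, 1.34]
0.51 2.09 [518.75, 21.12, 16.38, 1.3]
0.86 2.36 [518.44, 21.05, 16.35, 1.35]
0.95 2.62 [518.73, 21.3, 16.46, 1.75]
1.22 2.88 [518.35, 20.85, 16.41, 1.02]
```

The fits agree:

| Item | x (mm) | y (mm) | Yaw (rad) |
|---|---|---|---|
| Warmer | 604.3 | -31.3 | 0.09 |
| Button | 529.8 | -98.5 | |
| Shaft | 519 | 21 | flat roughly -0.5 to 1.8 |
| Stylus | 499 | 296 | |
| Knob | 473 | -295.5 | about 0 |

I'll start moving, stylus first.

```bash
python3 -m creep '[{"dx":0.13,"dy":-0.15,"dz":0,"rz":0.03,"grip":-1},{"dx":0.26,"dy":-0.31,"dz":0,"rz":0.06,"grip":-1},{"dx":0.39,"dy":-0.46,"dz":0,"rz":0.06,"grip":-1},{"dx":0.52,"dy":-0.62,"dz":0,"rz":0.06,"grip":-1},{"dx":0.649,"dy":-0.77,"dz":-0.1,"rz":0.06,"grip":-1}]'; python3 -m creep '[{"dx":0,"dy":0,"dz":0,"grip":-1},{"dx":0,"dy":0,"dz":0,"grip":-1},{"dx":0,"dy":0,"dz":0,"grip":-1},{"dx":0,"dy":0,"dz":0,"grip":-1},{"dx":0,"dy":0,"dz":0,"grip":-1}]'; python3 -c "
from h import *
s=ctrl.read_state();print(s['eef_pos'],s['tool_rot'],s['qpos'])"
```

```text
[239.76601173 604.15611151 231.34706058] [ 3.14157873e+00 -5.01766396e-05  2.76370546e+00] [-1.25876231  0.62833611  0.03851766  1.5174253  -0.02702547  0.99633499
 -0.01999947]$[0]: bad value
$[0]: bad value
```

```bash
python3 -m creep '[{"dx":0.13,"dy":-0.15,"dz":0,"rx":0,"ry":0,"rz":0.03,"grip":-1},{"dx":0.26,"dy":-0.31,"dz":0,"rx":0,"ry":0,"rz":0.06,"grip":-1},{"dx":0.39,"dy":-0.46,"dz":0,"rx":0,"ry":0,"rz":0.06,"grip":-1},{"dx":0.52,"dy":-0.62,"dz":0,"rx":0,"ry":0,"rz":0.06,"grip":-1},{"dx":0.649,"dy":-0.77,"dz":-0.1,"rx":0,"ry":0,"rz":0.06,"grip":-1}]'
```

```text
clock: 1.52
eef_pos: [441.9, 365.7, 216.7]
tool_rot: [3.139, 0.003, 3.14]
force: [0.8, 0.8, -0.3]
width: 85.3
gripper_force: 0.0
```

```bash
python3 -m creep '[{"dx":0.1,"dy":-0.12,"dz":0,"rx":0,"ry":0,"rz":0,"grip":-1},{"dx":0.1425,"dy":-0.175,"dz":-0.05,"rx":0,"ry":0,"rz":0,"grip":-1},{"dx":0.1425,"dy":-0.175,"dz":-0.15,"rx":0,"ry":0,"rz":0,"grip":-1},{"dx":0.1425,"dy":-0.175,"dz":-0.2,"rx":0,"ry":0,"rz":0,"grip":-1},{"dx":0.1425,"dy":-0.175,"dz":-0.2,"rx":0,"ry":0,"rz":0,"grip":-1}]'
python3 - <<'E'
from h import *
t=[]
for n,u,v in(("top",165,200),("scene",362,245)):
    im=get_image(n)[...,::-1]; t.append(crop(np.ascontiguousarray(im),u,v,66,80,6))
cv2.imwrite("pics/g1.png",np.hstack(t))
s=ctrl.read_state();print(s['eef_pos'],s['tool_rot'])
E
```

```text
clock: 2.15
eef_pos: [495.9, 296.0, 134.1]
tool_rot: [-3.14, -0.003, 3.141]
force: [-0.9, 0.4, -0.2]
width: 85.4
gripper_force: 0.0
[497.24798972 297.15362603 136.15342963] [3.14100012e+00 9.02447616e-04 3.14089649e+00]
```

View pics/g1.png

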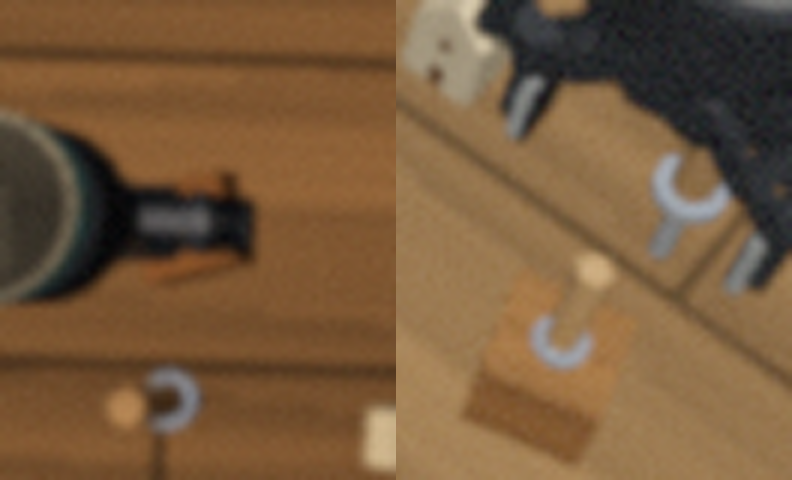

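The fingers straddle the stylus: scene tips are at about (349,227) and (386,252), with the handle top at about (362,250). I'll check numerically.

```bash
python3 -c "
from h import *
for z in(136,142,149): print(proj('scene',[[497.2,297.2,z],[497.2,297.2+42,z],[497.2,297.2-42,z]]))
print(proj('scene',[[499,295.6,101],[499,295.6,50]]),proj('top',[[499,295.6,101],[499,295.6,50]]))
for z in (95,101,107): print(z,atz('scene',(362,250),z),atz('top',(157.5,196.7),z))
s=ctrl.read_state();print(s['eef_pos'],s['qpos'])"
```

```text
[[366.58909587 241.09884011]
 [382.95775692 252.66940729]
 [350.68404311 229.87485997]]
[[367.26831286 239.66803852]
 [383.7410994  251.28034099]
 [351.26455071 228.40643263]]
[[368.06976542 237.97841306]
 [384.66560264 249.63958764]
 [351.9493829  226.67281215]]
[[361.72809931 249.22950957]
 [356.586571   260.07140982]] [[156.69661863 197.04109143]
 [161.18908921 197.6694268 ]]
95 [496.39907512 296.31215767  95.        ] [500.28981618 294.89152766  95.        ]
101 [500.2361452  297.15530078 101.        ] [500.09567716 293.2280307  101.        ]
107 [504.07321527 297.99844388 107.        ] [499.90153813 291.56453374 107.        ]
[497.24798972 297.15362603 136.15342963] [-0.55073124  0.6469201  -0.05663578  1.81031504  0.05399516  0.68476342
  0.93235709]
```

```bash
python3 -m creep '[{"dx":0.003,"dy":0,"dz":-0.1,"rx":0,"ry":0,"rz":0,"grip":-1},{"dx":0.003,"dy":0,"dz":-0.186,"rx":0,"ry":0,"rz":0,"grip":-1},{"dx":0.003,"dy":0,"dz":-0.186,"rx":0,"ry":0,"rz":0,"grip":-1},{"dx":0.003,"dy":0,"dz":-0.186,"rx":0,"ry":0,"rz":0,"grip":1},{"dx":0.003,"dy":0,"dz":-0.186,"rx":0,"ry":0,"rz":0,"grip":1}]'; python3 -m creep '[{"dx":0,"dy":0,"dz":0,"rx":0,"ry":0,"rz":0,"grip":1},{"dx":0,"dy":0,"dz":0,"rx":0,"ry":0,"rz":0,"grip":1},{"dx":0,"dy":0,"dz":0,"rx":0,"ry":0,"rz":0,"grip":1},{"dx":0,"dy":0,"dz":0,"rx":0,"ry":0,"rz":0,"grip":1},{"dx":0,"dy":0,"dz":0,"rx":0,"ry":0,"rz":0,"grip":1}]'
```

```text
clock: 2.88
eef_pos: [499.2, 297.6, 63.0]
tool_rot: [3.14, 0.003, 3.141]
force: [0.2, 1.1, -0.1]
width: 51.4
gripper_force: 0.0
clock: 3.5
eef_pos: [498.3, 296.9, 61.7]
tool_rot: [3.141, 0.001, 3.141]
force: [-2.0, -0.6, 5.9]
width: 12.4
gripper_force: 58.3
```

```bash
python3 -m creep '[{"dx":0,"dy":0,"dz":0.12,"rx":0,"ry":0,"rz":0,"grip":1},{"dx":0,"dy":0,"dz":0.25,"rx":0,"ry":0,"rz":0,"grip":1},{"dx":0.01,"dy":-0.15,"dz":0.25,"rx":0,"ry":0,"rz":0,"grip":1},{"dx":0.03,"dy":-0.3,"dz":0.25,"rx":0,"ry":0,"rz":0,"grip":1},{"dx":0.045,"dy":-0.45,"dz":0.25,"rx":0,"ry":0,"rz":0,"grip":1}]'; python3 -m creep '[{"dx":0.01,"dy":-0.15,"dz":0,"rx":0,"ry":0,"rz":0,"grip":1},{"dx":0.02,"dy":-0.3,"dz":0,"rx":0,"ry":0,"rz":0,"grip":1},{"dx":0.0335,"dy":-0.5375,"dz":0,"rx":0,"ry":0,"rz":0,"grip":1},{"dx":0.0335,"dy":-0.5375,"dz":0,"rx":0,"ry":0,"rz":0,"grip":1},{"dx":0.0335,"dy":-0.5375,"dz":0,"rx":0,"ry":0,"rz":0,"grip":1}]'
```

```text
clock: 4.12
eef_pos: [516.1, 115.0, 161.2]
tool_rot: [-3.142, 0.001, 3.141]
force: [0.9, -0.4, -0.5]
width: 12.7
gripper_force: 58.6
clock: 4.75
eef_pos: [528.9, -102.3, 160.8]
tool_rot: [-3.14, -0.0, 3.134]
force: [-0.7, 0.7, -0.6]
width: 12.4
gripper_force: 58.6
```

```bash
cat > look.py <<'E'
from h import *
import sys
name,z=sys.argv[1],float(sys.argv[2])   # z: stylus tip below TCP
get_image("top"); im={n:np.ascontiguousarray(get_image(n)[...,::-1]) for n in C}
s=ctrl.read_state(); p=s['eef_pos']; print(p,s['tool_rot'])
t=[]
for n,(u,v) in (("top",(285,190)),("scene",(230,165))):
    a=crop(im[n],u,v,50,60,8)
    def mk(P,c):
        q=proj(n,[P])[0]; x=(q-[u-25,v-30]+.5)*8; cv2.drawMarker(a,tuple(int(i) for i in x),c,cv2.MARKER_CROSS,14,1)
    mk(p-[0,0,z],(0,0,255)); mk([529.8,-98.5,72],(0,255,0)); t.append(a)
cv2.imwrite(f"pics/{name}.png",np.hstack(t)); cv2.imwrite(f"pics/{name}_full.png",im["scene"])
E
python3 look.py g2 53.7
```

```text
[529.23488943 -96.78580108 160.91215596] [ 3.14042953e+00 -4.82511043e-04 -3.14097540e+00]
```

View pics/g2.png

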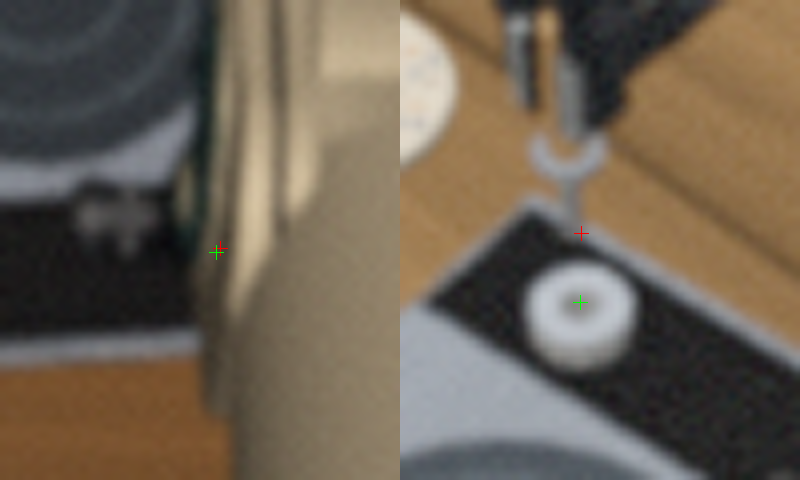

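The scene view shows the pin tip at about crop (573,226), which is pixel (226.2,162.8). The prediction was (581,233). The collar hole is exactly on the green mark. I'll measure the pin more precisely.

```bash
python3 - <<'E'
from fit import *
im=cv2.imread("pics/g2_full.png"); w=(214,150,24,16); a=win(im,w)
r=a[...,0]/(a[...,2]+1); np.set_printoptions(linewidth=220)
print(np.round(r[:,4:20],2)); print(cv2.cvtColor(im,cv2.COLOR_BGR2GRAY)[150:166,218:234])
m=np.clip((r-.6)/.35,0,1); m[:,:4]=0
p=ctrl.read_state()['eef_pos']
P=[(cyl(3.5,0,34),1),(cyl(11,34,38),1),(cyl(7,38,60),0)]
wt=np.ones((16,24)); wt[13:,10:]=0; wt[14:]=0; wt[:,16:]=0
def cost(q,full=0):
    e=wt*(render("scene",P,(p[0]+q[0],p[1]+q[1],p[2]-53.7+q[2],0),w)-m)**2; return e.sum()
for z in(-4,-2,0,2,4):
    s=minimize(lambda q:cost([q[0],q[1],z]),[1,0],method="Nelder-Mead"); print(z,np.round(s.x,2),round(s.fun,2))
E
```

```text
[[0.53 0.54 0.55 0.54 0.55 0.57 0.64 0.89 0.98 1.   1.03 0.94 0.69 0.55 0.51 0.51]
 [0.52 0.51 0.53 0.61 0.69 0.63 0.64 0.82 0.96 0.97 1.   0.95 0.77 0.53 0.48 0.51]
 [0.52 0.52 0.6  0.76 0.88 0.76 0.61 0.69 0.8  0.87 0.95 0.96 0.88 0.62 0.51 0.46]
 [0.52 0.54 0.62 0.85 0.98 0.85 0.62 0.57 0.61 0.77 0.93 1.01 0.88 0.64 0.55 0.54]
 [0.52 0.52 0.6  0.85 1.01 0.95 0.78 0.67 0.72 0.84 0.98 1.01 0.84 0.6  0.47 0.52]
 [0.54 0.5  0.55 0.77 0.97 1.02 0.96 0.9  0.92 0.97 1.05 0.97 0.74 0.55 0.52 0.53]
 [0.53 0.52 0.54 0.63 0.84 0.96 1.01 1.04 1.04 1.03 0.96 0.78 0.6  0.52 0.51 0.5 ]
 [0.52 0.52 0.5  0.5  0.63 0.74 0.87 0.99 1.01 0.89 0.7  0.57 0.54 0.5  0.52 0.49]
 [0.52 0.53 0.58 0.59 0.61 0.6  0.7  0.9  0.95 0.75 0.58 0.51 0.49 0.51 0.5  0.51]
 [0.52 0.59 0.72 0.82 0.81 0.72 0.73 0.89 0.94 0.74 0.56 0.53 0.49 0.53 0.51 0.52]
 [0.56 0.72 0.88 1.01 1.01 0.93 0.9  0.95 0.95 0.77 0.56 0.52 0.5  0.51 0.52 0.54]
 [0.67 0.8  0.95 1.05 1.05 1.03 1.02 1.   0.98 0.77 0.56 0.51 0.51 0.52 0.52 0.51]
 [0.82 0.92 1.   1.11 1.12 1.09 1.08 1.02 0.98 0.86 0.67 0.61 0.54 0.53 0.52 0.52]
 [0.91 1.02 1.06 1.06
[... 713 characters left out ...]
25 128 132 136 134 129 124 121 121 125 121 122 121]
 [127 127 130 131 131 127 128 128 120 117 125 124 122 121 121 119]
 [126 130 135 142 143 137 129 124 116 121 126 129 122 125 122 122]
 [127 129 133 139 143 140 140 129 117 119 126 129 125 122 124 123]
 [129 118 106  92 110 127 139 133 120 118 126 127 128 128 125 124]
 [117  93  65  47  58  88 113 120 119 119 129 133 128 130 128 126]
 [ 88  60  35  37  34  48  75  98 110 121 138 144 138 131 128 126]
 [ 55  39  36  37  29  42  52  81  97 108 131 146 146 142 134 131]
 [ 39  34  33  39  37  32  41  42  56  61  87 122 141 148 141 135]]
-4 [ 1.42 -0.  ] 57.73
-2 [ 2.95 -0.  ] 52.44
0 [ 2.94 -0.  ] 47.07
2 [ 3.51 -0.01] 41.77
4 [ 4.35 -0.02] 36.71
```

```bash
cat > pin.py <<'E'
from fit import *
import sys
def pinfit(im,p,z0=53.7,rows=9,zs=(-2,0,2)):
    c=proj("scene",[p+[0,0,34-z0]])[0]; w=(int(c[0])-9,int(c[1])-5,18,rows+4)
    a=win(im,w); m=np.clip((a[...,0]/(a[...,2]+1)-.53)/.45,0,1)
    P=[(cyl(3.5,0,34),1),(cyl(11,34,38),1),(cyl(7,38,60),0)]
    wt=np.ones(m.shape); wt[rows:]=0; wt[:2]=0
    for z in zs:
        s=minimize(lambda q:(wt*(render("scene",P,(p[0]+q[0],p[1]+q[1],p[2]-z0+z,0),w)-m)**2).sum(),[0,0],method="Nelder-Mead",options=dict(initial_simplex=[[0,0],[3,0],[0,3]]))
        print(z,"offset from TCP",np.round(s.x,2),round(s.fun,2),round(m.sum(),1))
if __name__=="__main__":
    pinfit(cv2.imread(sys.argv[1]),np.array(eval(sys.argv[2])))
E
python3 pin.py pics/g2_full.png "[529.2,-96.8,160.9]"
```

```text
-2 offset from TCP [-1.32 -6.58] 7.23 84.5
0 offset from TCP [-0.03 -5.15] 7.19 84.5
2 offset from TCP [ 1.11 -4.03] 7.11 84.5
```

```bash
python3 -m creep '[{"dx":0,"dy":0,"dz":-0.03,"rx":0,"ry":0,"rz":0,"grip":1},{"dx":0,"dy":0,"dz":-0.067,"rx":0,"ry":0,"rz":0,"grip":1},{"dx":0,"dy":0,"dz":-0.067,"rx":0,"ry":0,"rz":0,"grip":1},{"dx":0,"dy":0,"dz":-0.067,"rx":0,"ry":0,"rz":0,"grip":1},{"dx":0,"dy":0,"dz":-0.067,"rx":0,"ry":0,"rz":0,"grip":1}]'
python3 - <<'E'
from h import *
from pin import pinfit
a=[];P=[]
for _ in range(4):
    P.append(ctrl.read_state()['eef_pos']); a.append(get_image("scene").astype(float))
print(np.round(P,1)); im=np.mean(a,0)[...,::-1]; cv2.imwrite("pics/g3.png",im.astype(np.uint8))
pinfit(im,np.mean(P,0),rows=11)
p=np.mean(P,0); u,v=225,168; c=crop(np.ascontiguousarray(im.astype(np.uint8)),u,v,40,40,14)
for Q,col in((p-[0,0,53.7],(0,0,255)),([529.8,-98.5,72],(0,255,0))):
    x=(proj("scene",[Q])[0]-[u-20,v-20]+.5)*14; cv2.drawMarker(c,tuple(int(i) for i in x),col,cv2.MARKER_CROSS,14,1)
cv2.imwrite("pics/g3c.png",c)
E
```

```text
clock: 5.52
eef_pos: [529.6, -98.3, 134.5]
tool_rot: [-3.141, 0.001, 3.141]
force: [0.1, -0.1, -0.4]
width: 12.4
gripper_force: 58.6
[[529.6 -98.3 134.5]
 [529.6 -98.3 134.6]
 [529.6 -98.3 134.6]
 [529.6 -98.3 134.6]]
-2 offset from TCP [ 1.05 -3.84] 52.21 189.9
0 offset from TCP [ 2.2  -2.53] 51.99 189.9
2 offset from TCP [ 3.19 -1.43] 51.81 189.9
```

View pics/g3c.png

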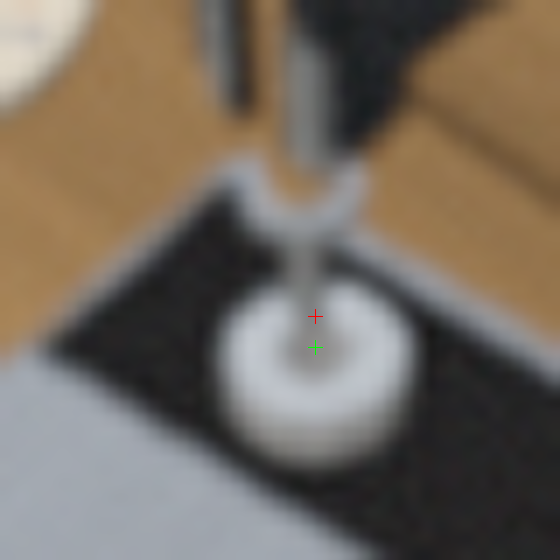

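The flange ring is at crop (303,200) and the pin runs down to about (307,320), in line with the hole at (316,348) to within about 1 mm. The hole's clearance is 3.5 mm. I'll nudge it and go down in steps, watching the force.

```bash
python3 -m creep '[{"dx":-0.003,"dy":0.0015,"dz":0,"rx":0,"ry":0,"rz":0,"grip":1},{"dx":-0.003,"dy":0.0015,"dz":-0.02,"rx":0,"ry":0,"rz":0,"grip":1},{"dx":-0.003,"dy":0.0015,"dz":-0.03,"rx":0,"ry":0,"rz":0,"grip":1},{"dx":-0.003,"dy":0.0015,"dz":-0.04,"rx":0,"ry":0,"rz":0,"grip":1},{"dx":-0.003,"dy":0.0015,"dz":-0.04,"rx":0,"ry":0,"rz":0,"grip":1}]'
```

```text
clock: 6.35
eef_pos: [528.0, -97.6, 118.1]
tool_rot: [3.141, -0.001, 3.141]
force: [-1.0, -0.5, 2.4]
width: 12.4
gripper_force: 58.6
```

```bash
python3 -m creep '[{"dx":0,"dy":0,"dz":-0.006,"rx":0,"ry":0,"rz":0,"grip":1},{"dx":0,"dy":0,"dz":-0.01,"rx":0,"ry":0,"rz":0,"grip":1},{"dx":0,"dy":0,"dz":-0.013,"rx":0,"ry":0,"rz":0,"grip":1},{"dx":0,"dy":0,"dz":-0.013,"rx":0,"ry":0,"rz":0,"grip":1},{"dx":0,"dy":0,"dz":-0.013,"rx":0,"ry":0,"rz":0,"grip":1}]'
```

```text
clock: 6.98
eef_pos: [528.6, -97.7, 115.1]
tool_rot: [-3.141, 0.001, 3.141]
force: [-4.1, 0.7, 19.6]
width: 12.4
gripper_force: 60.6
```

Force has risen to about 20 N at the stop depth, so the button is fully in. I'll hold it there, then withdraw.

```bash
python3 -m creep '[{"dx":0,"dy":0,"dz":0,"rx":0,"ry":0,"rz":0,"grip":1},{"dx":0,"dy":0,"dz":0,"rx":0,"ry":0,"rz":0,"grip":1},{"dx":0,"dy":0,"dz":0,"rx":0,"ry":0,"rz":0,"grip":1},{"dx":0,"dy":0,"dz":0,"rx":0,"ry":0,"rz":0,"grip":1},{"dx":0,"dy":0,"dz":0,"rx":0,"ry":0,"rz":0,"grip":1}]'; python3 -m creep '[{"dx":0,"dy":0,"dz":0,"rx":0,"ry":0,"rz":0,"grip":1},{"dx":0,"dy":0,"dz":0.04,"rx":0,"ry":0,"rz":0,"grip":1},{"dx":0,"dy":0,"dz":0.12,"rx":0,"ry":0,"rz":0,"grip":1},{"dx":-0.02,"dy":0.12,"dz":0.12,"rx":0,"ry":0,"rz":0,"grip":1},{"dx":-0.04,"dy":0.27,"dz":0.12,"rx":0,"ry":0,"rz":0,"grip":1}]'
```

```text
clock: 7.6
eef_pos: [528.5, -97.7, 115.1]
tool_rot: [-3.141, 0.001, 3.141]
force: [-3.7, 0.9, 18.8]
width: 12.4
gripper_force: 60.6
clock: 8.22
eef_pos: [512.8, 10.0, 161.7]
tool_rot: [-3.141, 0.002, 3.137]
force: [1.0, 1.0, -0.1]
width: 12.4
gripper_force: 58.9
```

```bash
python3 -m creep '[{"dx":-0.01,"dy":0.15,"dz":0,"rx":0,"ry":0,"rz":0,"grip":1},{"dx":-0.02,"dy":0.3,"dz":0,"rx":0,"ry":0,"rz":0,"grip":1},{"dx":-0.03,"dy":0.45,"dz":0,"rx":0,"ry":0,"rz":0,"grip":1},{"dx":-0.0355,"dy":0.6,"dz":0,"rx":0,"ry":0,"rz":0,"grip":1},{"dx":-0.0355,"dy":0.7165,"dz":0,"rx":0,"ry":0,"rz":0,"grip":1}]'; python3 -m creep '[{"dx":0,"dy":0,"dz":0,"rx":0,"ry":0,"rz":0,"grip":1},{"dx":0,"dy":0,"dz":0,"rx":0,"ry":0,"rz":0,"grip":1},{"dx":0,"dy":0,"dz":-0.05,"rx":0,"ry":0,"rz":0,"grip":1},{"dx":0,"dy":0,"dz":-0.08,"rx":0,"ry":0,"rz":0,"grip":1},{"dx":0,"dy":0,"dz":-0.08,"rx":0,"ry":0,"rz":0,"grip":1}]'
```

```text
clock: 8.85
eef_pos: [497.4, 300.2, 161.3]
tool_rot: [3.14, 0.0, -3.14]
force: [0.3, -0.6, 0.1]
width: 12.5
gripper_force: 58.9
clock: 9.48
eef_pos: [497.7, 295.3, 128.2]
tool_rot: [-3.14, -0.002, 3.139]
force: [-0.5, -0.1, -1.0]
width: 12.4
gripper_force: 58.9
```

```bash
python3 -m creep '[{"dx":0.001,"dy":0.002,"dz":-0.03,"rx":0,"ry":0,"rz":0,"grip":1},{"dx":0.001,"dy":0.002,"dz":-0.045,"rx":0,"ry":0,"rz":0,"grip":1},{"dx":0.001,"dy":0.002,"dz":-0.045,"rx":0,"ry":0,"rz":0,"grip":1},{"dx":0.001,"dy":0.002,"dz":-0.045,"rx":0,"ry":0,"rz":0,"grip":1},{"dx":0.001,"dy":0.002,"dz":-0.045,"rx":0,"ry":0,"rz":0,"grip":1}]'
```

```text
clock: 10.1
eef_pos: [498.5, 297.9, 111.4]
tool_rot: [3.141, 0.0, 3.141]
force: [0.2, 0.3, -1.5]
width: 12.5
gripper_force: 58.9
```

```bash
python3 -m creep '[{"dx":-0.0005,"dy":-0.0025,"dz":-0.02,"rx":0,"ry":0,"rz":0,"grip":1},{"dx":-0.0005,"dy":-0.0025,"dz":-0.04,"rx":0,"ry":0,"rz":0,"grip":1},{"dx":-0.0005,"dy":-0.0025,"dz":-0.06,"rx":0,"ry":0,"rz":0,"grip":1},{"dx":-0.0005,"dy":-0.0025,"dz":-0.08,"rx":0,"ry":0,"rz":0,"grip":1},{"dx":-0.0005,"dy":-0.0025,"dz":-0.09,"rx":0,"ry":0,"rz":0,"grip":1}]'
```

```text
clock: 10.72
eef_pos: [497.9, 296.6, 74.3]
tool_rot: [-3.141, -0.001, 3.141]
force: [-0.5, 0.7, -0.3]
width: 12.3
gripper_force: 58.9
```

Pin is in the hole with no force. I'll lower it to just above seating, then release.

```bash
python3 -m creep '[{"dx":0,"dy":0,"dz":-0.015,"rx":0,"ry":0,"rz":0,"grip":1},{"dx":0,"dy":0,"dz":-0.03,"rx":0,"ry":0,"rz":0,"grip":1},{"dx":0,"dy":0,"dz":-0.03,"rx":0,"ry":0,"rz":0,"grip":1},{"dx":0,"dy":0,"dz":-0.03,"rx":0,"ry":0,"rz":0,"grip":-1},{"dx":0,"dy":0,"dz":-0.03,"rx":0,"ry":0,"rz":0,"grip":-1}]'; python3 -m creep '[{"dx":0,"dy":0,"dz":0,"rx":0,"ry":0,"rz":0,"grip":-1},{"dx":0,"dy":0,"dz":0,"rx":0,"ry":0,"rz":0,"grip":-1},{"dx":0,"dy":0,"dz":0,"rx":0,"ry":0,"rz":0,"grip":-1},{"dx":0,"dy":0,"dz":0.15,"rx":0,"ry":0,"rz":0,"grip":-1},{"dx":0,"dy":0,"dz":0.3,"rx":0,"ry":0,"rz":0,"grip":-1}]'
```

```text
clock: 11.35
eef_pos: [498.4, 296.9, 63.4]
tool_rot: [3.141, 0.001, 3.141]
force: [0.5, -0.0, -0.4]
width: 48.3
gripper_force: 0.0
clock: 11.98
eef_pos: [497.6, 296.5, 183.7]
tool_rot: [-3.14, -0.002, 3.141]
force: [1.3, 1.2, -0.7]
width: 85.5
gripper_force: 0.0
```

```bash
python3 -m creep '[{"dx":-0.01,"dy":-0.15,"dz":0.03,"rx":0,"ry":0,"rz":0,"grip":-1},{"dx":-0.02,"dy":-0.3,"dz":0.03,"rx":0,"ry":0,"rz":0,"grip":-1},{"dx":-0.03,"dy":-0.45,"dz":0.03,"rx":0,"ry":0,"rz":0,"grip":-1},{"dx":-0.04,"dy":-0.6,"dz":0.03,"rx":0,"ry":0,"rz":0,"grip":-1},{"dx":-0.04,"dy":-0.75,"dz":0.03,"rx":0,"ry":0,"rz":0,"grip":-1}]'; python3 -m creep '[{"dx":-0.01,"dy":-0.15,"dz":0,"rx":0,"ry":0,"rz":0,"grip":-1},{"dx":-0.02,"dy":-0.3,"dz":0,"rx":0,"ry":0,"rz":0,"grip":-1},{"dx":-0.02,"dy":-0.45,"dz":0,"rx":0,"ry":0,"rz":0,"grip":-1},{"dx":-0.02,"dy":-0.6,"dz":0,"rx":0,"ry":0,"rz":0,"grip":-1},{"dx":-0.02,"dy":-0.73,"dz":0,"rx":0,"ry":0,"rz":0,"grip":-1}]'
python3 - <<'E'
from h import *
A=dict(np.load("avg0.npz"))
for n,(u,v) in(("top",(162,197)),("scene",(358,258))):
    b=get_image(n)[...,::-1].astype(float); d=np.abs(b-A[n])[v-16:v+16,u-16:u+16]
    print(n,"stylus/stand diff mean,max",d.mean().round(2),d.max())
print(ctrl.read_state()['eef_pos'])
E
```

```text
clock: 12.6
eef_pos: [481.7, -5.0, 195.3]
tool_rot: [-3.142, 0.0, 3.141]
force: [0.5, -0.9, 0.6]
width: 85.5
gripper_force: 0.0
clock: 13.22
eef_pos: [473.7, -297.8, 195.2]
tool_rot: [-3.141, 0.0, 3.139]
force: [0.3, 0.3, 0.1]
width: 85.5
gripper_force: 0.0
top stylus/stand diff mean,max 1.95 13.75
scene stylus/stand diff mean,max 2.27 21.875
[ 472.43202361 -303.17198887  195.09051795]
```

```bash
python3 -m creep '[{"dx":0,"dy":0,"dz":-0.12,"rx":0,"ry":0,"rz":0,"grip":-1},{"dx":0,"dy":0,"dz":-0.26,"rx":0,"ry":0,"rz":0,"grip":-1},{"dx":0,"dy":0,"dz":-0.26,"rx":0,"ry":0,"rz":0,"grip":-1},{"dx":0,"dy":0,"dz":-0.26,"rx":0,"ry":0,"rz":0,"grip":-1},{"dx":0,"dy":0,"dz":-0.26,"rx":0,"ry":0,"rz":0,"grip":-1}]'
```

```text
clock: 13.95
eef_pos: [475.8, -296.0, 93.6]
tool_rot: [-3.139, 0.004, 3.141]
force: [-0.4, -0.3, -0.3]
width: 85.4
gripper_force: 0.0
```

```bash
python3 -m creep '[{"dx":-0.004,"dy":0,"dz":-0.08,"rx":0,"ry":0,"rz":0,"grip":-1},{"dx":-0.004,"dy":0,"dz":-0.146,"rx":0,"ry":0,"rz":0,"grip":-1},{"dx":-0.004,"dy":0,"dz":-0.146,"rx":0,"ry":0,"rz":0,"grip":-1},{"dx":-0.004,"dy":0,"dz":-0.146,"rx":0,"ry":0,"rz":0,"grip":0},{"dx":-0.004,"dy":0,"dz":-0.146,"rx":0,"ry":0,"rz":0,"grip":1}]'; python3 -m creep '[{"dx":0,"dy":0,"dz":0,"rx":0,"ry":0,"rz":0,"grip":1},{"dx":0,"dy":0,"dz":0,"rx":0,"ry":0,"rz":0,"grip":1},{"dx":0,"dy":0,"dz":0,"rx":0,"ry":0,"rz":0,"grip":1},{"dx":0,"dy":0,"dz":0,"rx":0,"ry":0,"rz":0,"grip":1},{"dx":0,"dy":0,"dz":0,"rx":0,"ry":0,"rz":0,"grip":1}]'
```

```text
clock: 14.58
eef_pos: [473.6, -295.9, 34.3]
tool_rot: [-3.14, 0.002, 3.141]
force: [0.0, 0.4, 0.2]
width: 51.4
gripper_force: 0.0
clock: 15.2
eef_pos: [472.9, -295.4, 33.2]
tool_rot: [-3.141, 0.001, 3.141]
force: [-0.6, 0.1, 7.0]
width: 9.1
gripper_force: 59.8
```

Knob gripped (9.1 mm). I'll lift it, and work out the shaft's flat direction offline by fitting the shading in the averaged pictures.

```bash
python3 -m creep '[{"dx":0,"dy":0,"dz":0.1,"rx":0,"ry":0,"rz":0,"grip":1},{"dx":0,"dy":0,"dz":0.25,"rx":0,"ry":0,"rz":0,"grip":1},{"dx":0,"dy":0,"dz":0.3,"rx":0,"ry":0,"rz":0,"grip":1},{"dx":0,"dy":0,"dz":0.3,"rx":0,"ry":0,"rz":0,"grip":1},{"dx":0,"dy":0,"dz":0.3,"rx":0,"ry":0,"rz":0,"grip":1}]'
cat > photo.py <<'E'
from fit import *
A=dict(np.load("avg0.npz")); G={n:cv2.cvtColor(a.astype(np.float32),cv2.COLOR_BGR2GRAY) for n,a in A.items()}
S=8
def dsec(r,f):
    a=np.linspace(0,2*np.pi,65)[:-1]; return np.c_[np.minimum(r*np.cos(a),f),r*np.sin(a)]
def scene_parts(rd):
    L=[]
    def prism(sec,z0,z1,mat):
        for i in range(len(sec)):
            p,q=sec[i],sec[(i+1)%len(sec)]; d=q-p
            if np.hypot(*d)<1e-6: continue
            nrm=np.array([d[1],-d[0],0])/np.hypot(*d); L.append((np.array([[*p,z0],[*q,z0],[*q,z1],[*p,z1]]),nrm,mat))
        L.append((np.c_[sec,np.full(len(sec),z1)],np.array([0,0,1.]),mat))
    prism(dsec(rd,99),60,61,0); prism(dsec(8,99),61,69,1); prism(dsec(6,3),69,83,1); prism(dsec(5,2),83,86,1)
    return L
def basis(n,w,x,y,yaw,rd,sig):
    u,v,W,H=w; im=np.zeros((6,H*S,W*S),np.float32); im[0]=1   # black, disc, shaft const, nx,ny,nz
    M=R.from_euler('z',yaw).as_matrix(); o=C[n][2][:3,3]
    for P,nr,mat in scene_parts(rd):
        Q=P@M.T+[x,y,0]; nn=M@nr
        if nn@(o-Q.mean(0))<=0: continue
        val=[0,1,0,0,0,0] if mat==0 else [0,0,1,*nn]
        q=np.round(((proj(n,Q)-[u,v]+.5)*S-.5)*16).astype(np.int32)
        for k in range(6): cv2.fillConvexPoly(im[k],q,float(val[k]),shift=4)
    return np.array([cv2.GaussianBlur(cv2.resize(k,(W,H),interpolation=cv2.INTER_AREA),(0,0),sig) for k in im])
def run(n,w,wt,x0):
    g=win(G[n],w); out=[]
    for yaw in np.arange(-np.pi,np.pi,np.pi/10):
        def cost(q):
            B=basis(n,w,*q[:2],yaw,q[2],abs(q[3])).reshape(6,-1)
            k=wt.ravel()>0; X=B[:,k].T; Y=g.ravel()[k]
            X=np.r_[X,1e-2*np.eye(6)]; Y=np.r_[Y,np.zeros(6)]
            c,*_=np.linalg.lstsq(X,Y,rcond=None); return ((X@c-Y)**2).sum()/k.sum(),c
        s=minimize(lambda q:cost(q)[0],[*x0,16,.8],method="Nelder-Mead",options=dict(maxiter=160,initial_simplex=np.array([*x0,16,.8])+np.r_[np.zeros((1,4)),np.diag([2,2,1,.2])]))
        out.append(s.fun); print(n,round(yaw,2),round(s.fun**.5,2),np.round(s.x,2),np.round(cost(s.x)[1]).astype(int))
w=(255,186,19,18); wt=np.ones((18,19)); wt[:4,:]=0; wt[3,6:12]=1; wt[2,6:11]=1
wt[4:5,12:]=0;wt[5:7,14:]=0;wt[7:9,16:]=0;wt[:8,:6]=0; wt[13:,:3]=0; wt[11:,16:]=0;wt[16:]=0; wt[14:,15:]=0
wt[15:,:4]=0
run("scene",w,wt,(519,21))
w=(241,186,16,15); wt=np.ones((15,16)); wt[:1]=0; wt[:,13:]=0; wt[:,:2]=0; wt[12:,:3]=0;wt[1]=0
run("top",w,wt,(519,21))
E
python3 photo.py
```

```text
clock: 15.82
eef_pos: [471.7, -294.7, 151.4]
tool_rot: [3.14, -0.002, 3.141]
force: [-0.5, 0.1, -0.9]
width: 8.6
gripper_force: 59.0
scene -3.14 8.58 [518.43  21.37  15.13   1.1 ] [ 33 213   3  93  65 232]
scene -2.83 7.67 [518.5   21.14  14.97   0.94] [ 37 206  44  67  42 166]
scene -2.51 8.11 [518.8   21.3   15.26   1.06] [ 34 207  17  89  56 208]
scene -2.2 7.26 [518.54  21.03  14.97   0.97] [ 37 208  31  80  47 182]
scene -1.88 7.15 [518.68  20.97  14.96   0.95] [ 37 207  38  75  41 175]
scene -1.57 7.37 [518.76  20.95  15.05   0.96] [ 37 205  37  75  43 178]
scene -1.26 7.61 [518.83  21.12  15.01   1.02] [ 36 210  21  77  58 196]
scene -0.94 7.18 [518.92  21.12  14.98   0.92] [ 38 203  74  37  26 115]
scene -0.63 5.22 [518.85  21.09  15.16   0.86] [ 37 196  84  37  20 101]
scene -0.31 3.86 [518.96  21.22  15.24   0.85] [ 36 195  90  32  13  96]
scene 0.0 3.21 [518.85  21.17  15.2    0.85] [ 36 196  96  24   7  90]
scene 0.31 3.42 [518.86  21.28  15.2    0.86] [ 35 197  98  23   2  89]
scene 0.63 4.07 [518.88  21.28  15.14   0.87] [ 35 199  84  39   8 101]
scene 0.94 4.93 [518.84
[... 1236 characters left out ...]
.03] [  21  196  -70 -129 -113  209]
top 0.31 2.89 [519.94  21.12  14.79   1.  ] [  20  191  -58 -130 -112  197]
top 0.63 2.79 [520.01  21.16  14.87   0.99] [ 20 188   2 -76 -85 139]
top 0.94 2.99 [520.01  21.12  14.81   1.01] [  20  190  -60 -119 -140  200]
top 1.26 2.94 [519.99  21.16  14.88   0.98] [ 20 187  62 -15 -65  79]
top 1.57 2.88 [520.03  21.12  14.86   0.99] [  21  187   -2  -64 -112  142]
top 1.88 2.95 [519.95  21.13  14.8    1.03] [  20  192  -28  -72 -135  165]
top 2.2 2.81 [520.    21.12  14.88   0.99] [  20  187  -59 -121 -121  203]
top 2.51 2.9 [520.    21.1   14.89   0.97] [  21  185  -31  -84 -112  177]
top 2.83 2.89 [520.01  21.13  14.83   1.02] [ 20 190  48  17 -77  95]
```

The shading fit puts the flat's direction at about 0.1 rad and the shaft at (519.4, 21.2). I'll carry the knob over it, and with the coaster empty refit the knob's original position against the real background.

```bash
python3 -m creep '[{"dx":0.02,"dy":0.15,"dz":0,"rx":0,"ry":0,"rz":0.008,"grip":1},{"dx":0.04,"dy":0.3,"dz":0,"rx":0,"ry":0,"rz":0.016,"grip":1},{"dx":0.07,"dy":0.45,"dz":0,"rx":0,"ry":0,"rz":0.016,"grip":1},{"dx":0.09,"dy":0.6,"dz":0,"rx":0,"ry":0,"rz":0.016,"grip":1},{"dx":0.118,"dy":0.72,"dz":0,"rx":0,"ry":0,"rz":0.016,"grip":1}]'; python3 -m creep '[{"dx":0,"dy":0.07,"dz":0,"rx":0,"ry":0,"rz":0,"grip":1},{"dx":0,"dy":0.07,"dz":0,"rx":0,"ry":0,"rz":0,"grip":1},{"dx":0,"dy":0.07,"dz":0,"rx":0,"ry":0,"rz":0,"grip":1},{"dx":0,"dy":0.07,"dz":0,"rx":0,"ry":0,"rz":0,"grip":1},{"dx":0,"dy":0.07,"dz":0,"rx":0,"ry":0,"rz":0,"grip":1}]'
cat > kf.py <<'E'
from fit import *
A=dict(np.load("avg0.npz")); P=ctrl.read_state(); print(P['eef_pos'],P['tool_rot'])
Bg={n:np.mean([get_image(n).astype(float) for _ in range(2)],0)[...,::-1] for n in C}
np.savez("hand.npz",**Bg)
gy=lambda a:cv2.cvtColor(a.astype(np.float32),cv2.COLOR_BGR2GRAY)
W={"top":(334,198,24,26),"scene":(183,123,28,30)}
K=[(cyl(21.5,0,24),1),(np.r_[box(-18,10,-5,5,24,46),[[18,0,24],[18,0,46]]],1)]
g={n:win(gy(A[n]),W[n]) for n in C}; b={n:win(gy(Bg[n]),W[n]) for n in C}
for ns in(["top"],["scene"],["top","scene"]):
  for y0 in(-.15,.15):
    def cost(q):
        e=0
        for n in ns:
            M=render(n,K,(q[0],q[1],8+q[4],q[2]),W[n]); e+=((np.minimum(g[n],b[n])-(b[n]*(1-M)+q[3]*M))[3:-3,3:-3]**2).mean()
        return e/len(ns)
    x0=np.array([473,-295.5,y0,25.,0]); s=minimize(cost,x0,method="Nelder-Mead",options=dict(maxiter=600,initial_simplex=x0+np.r_[np.zeros((1,5)),np.diag([3,3,.3,10,.001 if len(ns)<2 else 2])]))
    print(ns,np.round(s.x,2),round(s.fun**.5,1))
E
python3 kf.py
```

```text
clock: 16.45
eef_pos: [518.5, -4.5, 150.9]
tool_rot: [3.141, -0.004, -3.04]
force: [0.3, -0.2, -0.1]
width: 8.8
gripper_force: 59.0
clock: 17.08
eef_pos: [519.7, 19.5, 152.5]
tool_rot: [-3.141, -0.0, -3.044]
force: [0.1, 0.3, -1.1]
width: 8.4
gripper_force: 59.0
[519.65263929  19.49657018 152.54204926] [-3.14123299e+00 -3.88927310e-04 -3.04389790e+00]
['top'] [ 4.7435e+02 -2.9579e+02 -3.5000e-01  4.1920e+01  0.0000e+00] 19.7
['top'] [ 4.7449e+02 -2.9572e+02  2.2000e-01  4.3720e+01  0.0000e+00] 19.9
['scene'] [ 4.7287e+02 -2.9669e+02  3.0000e-02  4.0500e+01  0.0000e+00] 17.8
['scene'] [ 4.7289e+02 -2.9662e+02  3.0000e-02  4.0990e+01  0.0000e+00] 17.8
['top', 'scene'] [ 4.7392e+02 -2.9567e+02 -1.2000e-01  4.3020e+01  7.4000e-01] 19.3
['top', 'scene'] [ 4.7411e+02 -2.9556e+02 -2.0000e-02  4.2170e+01  6.1000e-01] 19.3
```

```bash
python3 -m creep '[{"dx":-0.0025,"dy":0.005,"dz":-0.05,"rx":0,"ry":0,"rz":0,"grip":1},{"dx":-0.0025,"dy":0.005,"dz":-0.088,"rx":0,"ry":0,"rz":0,"grip":1},{"dx":-0.0025,"dy":0.005,"dz":-0.088,"rx":0,"ry":0,"rz":0,"grip":1},{"dx":-0.0025,"dy":0.005,"dz":-0.088,"rx":0,"ry":0,"rz":0,"grip":1},{"dx":-0.0025,"dy":0.005,"dz":-0.088,"rx":0,"ry":0,"rz":0,"grip":1}]'
python3 - <<'E'
from h import *
p=ctrl.read_state()['eef_pos']; im=np.ascontiguousarray(get_image("scene")[...,::-1]); t=get_image("top")
print(p)
u,v=262,188; a=crop(im,u,v,44,44,13)
for Q,c in(([518.9,21.2,86],(0,255,0)),([518.9,21.2,60],(0,255,0)),(p-[0,0,25.2],(0,0,255))):
    x=(proj("scene",[Q])[0]-[u-22,v-22]+.5)*13; cv2.drawMarker(a,tuple(int(i) for i in x),c,cv2.MARKER_CROSS,12,1)
cv2.imwrite("pics/k1.png",a)
E
```

```text
clock: 17.9
eef_pos: [519.2, 22.8, 118.0]
tool_rot: [-3.142, 0.001, -3.042]
force: [-0.3, 0.0, -0.4]
width: 8.7
gripper_force: 59.0
[519.24614774  22.75263727 118.01806888]
```

View pics/k1.png

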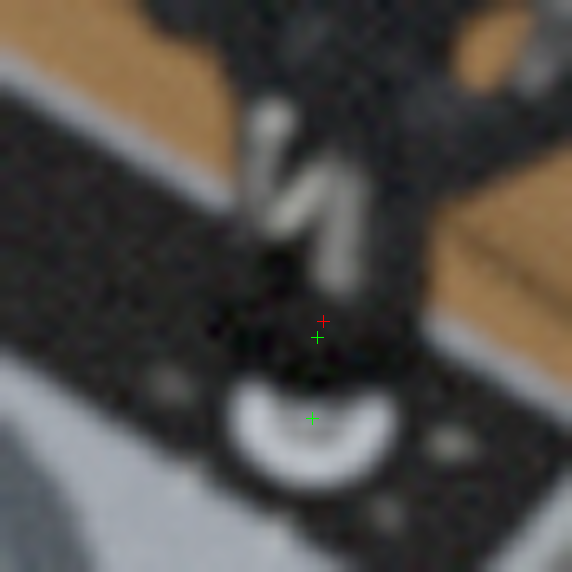

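The skirt hangs over the shaft, with its bottom edge at crop (315,388) and the disc centre at (312,418). The white line runs from (325,170) to (275,225), so the pointed end faces +x as wanted. I'll lower it gently.

```bash
python3 -m creep '[{"dx":-0.001,"dy":-0.0025,"dz":0,"rx":0,"ry":0,"rz":0,"grip":1},{"dx":-0.001,"dy":-0.0025,"dz":-0.01,"rx":0,"ry":0,"rz":0,"grip":1},{"dx":-0.001,"dy":-0.0025,"dz":-0.018,"rx":0,"ry":0,"rz":0,"grip":1},{"dx":-0.001,"dy":-0.0025,"dz":-0.026,"rx":0,"ry":0,"rz":0,"grip":1},{"dx":-0.001,"dy":-0.0025,"dz":-0.026,"rx":0,"ry":0,"rz":0,"grip":1}]'
```

```text
clock: 18.62
eef_pos: [518.1, 21.7, 106.7]
tool_rot: [3.142, -0.001, -3.042]
force: [-0.1, -0.6, -0.9]
width: 8.9
gripper_force: 59.0
```

```bash
python3 -m creep '[{"dx":0.001,"dy":0,"dz":-0.005,"rx":0,"ry":0,"rz":0,"grip":1},{"dx":0.001,"dy":0,"dz":-0.01,"rx":0,"ry":0,"rz":0,"grip":1},{"dx":0.001,"dy":0,"dz":-0.015,"rx":0,"ry":0,"rz":0,"grip":1},{"dx":0.001,"dy":0,"dz":-0.015,"rx":0,"ry":0,"rz":0,"grip":1},{"dx":0.001,"dy":0,"dz":-0.015,"rx":0,"ry":0,"rz":0,"grip":1}]'
```

```text
clock: 19.25
eef_pos: [518.8, 21.8, 101.1]
tool_rot: [3.142, -0.0, -3.042]
force: [0.3, -0.4, -1.1]
width: 8.6
gripper_force: 59.0
```

It's sliding on freely, so the D matches. I'll push it down to the spindle's stop.

```bash
python3 -m creep '[{"dx":0,"dy":0,"dz":-0.008,"rx":0,"ry":0,"rz":0,"grip":1},{"dx":0,"dy":0,"dz":-0.016,"rx":0,"ry":0,"rz":0,"grip":1},{"dx":0,"dy":0,"dz":-0.022,"rx":0,"ry":0,"rz":0,"grip":1},{"dx":0,"dy":0,"dz":-0.026,"rx":0,"ry":0,"rz":0,"grip":1},{"dx":0,"dy":0,"dz":-0.026,"rx":0,"ry":0,"rz":0,"grip":1}]'
```

```text
clock: 19.88
eef_pos: [518.8, 21.8, 90.9]
tool_rot: [3.142, 0.0, -3.042]
force: [-0.7, 0.4, 5.1]
width: 8.7
gripper_force: 59.7
```

```bash
python3 -m creep '[{"dx":0,"dy":0,"dz":-0.004,"rx":0,"ry":0,"rz":0,"grip":1},{"dx":0,"dy":0,"dz":-0.008,"rx":0,"ry":0,"rz":0,"grip":1},{"dx":0,"dy":0,"dz":-0.012,"rx":0,"ry":0,"rz":0,"grip":1},{"dx":0,"dy":0,"dz":-0.012,"rx":0,"ry":0,"rz":0,"grip":1},{"dx":0,"dy":0,"dz":-0.012,"rx":0,"ry":0,"rz":0,"grip":1}]'
```

```text
clock: 20.5
eef_pos: [519.1, 21.8, 88.5]
tool_rot: [-3.141, 0.002, -3.042]
force: [-6.3, 0.1, 26.8]
width: 8.4
gripper_force: 63.3
```

```bash
python3 -m creep '[{"dx":0,"dy":0,"dz":0,"rx":0,"ry":0,"rz":0,"grip":1},{"dx":0,"dy":0,"dz":0,"rx":0,"ry":0,"rz":0,"grip":1},{"dx":0,"dy":0,"dz":0,"rx":0,"ry":0,"rz":0,"grip":1},{"dx":0,"dy":0,"dz":0,"rx":0,"ry":0,"rz":0,"grip":1},{"dx":0,"dy":0,"dz":0,"rx":0,"ry":0,"rz":0,"grip":1}]'
python3 - <<'E'
from h import *
p=ctrl.read_state()['eef_pos']; im=np.ascontiguousarray(get_image("scene")[...,::-1])
cv2.imwrite("pics/k2.png",cv2.resize(im,(800,600)))
E
```

```text
clock: 21.12
eef_pos: [519.1, 21.8, 88.5]
tool_rot: [-3.141, 0.002, -3.042]
force: [-5.6, 0.6, 27.2]
width: 8.5
gripper_force: 63.3
```

View pics/k2.png

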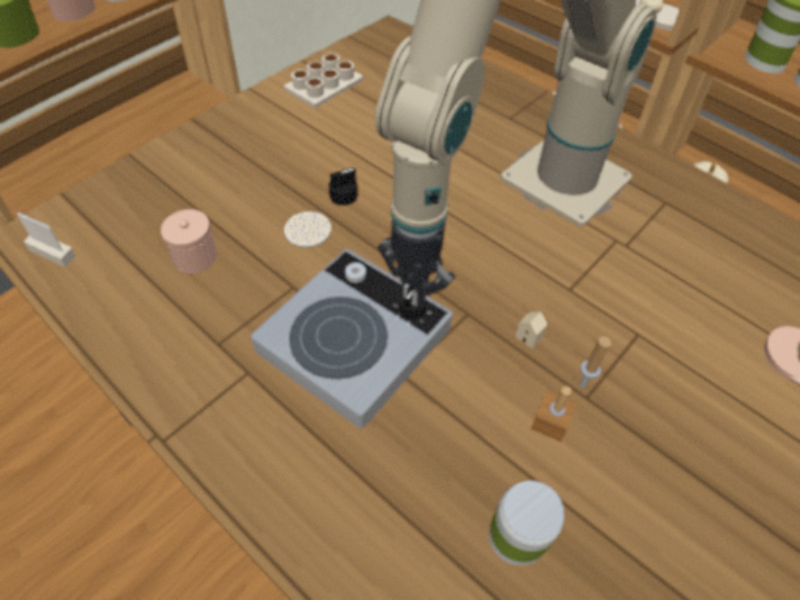

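The knob sits on the shaft at (413,305), covering the disc, and the gripper still holds it down. The stylus hangs in its stand at (560,405), and the tin, pot and house haven't moved.

```bash
python3 -c "
from cell import ctrl
print(ctrl.finish_job())"
```

```text
the job is handed in; nothing more can be done
None
```

The job is handed in: the reset button was pushed fully in and held, the stylus is back in its stand and released, and the knob is on the shaft, still held pressed to its stop at about 27 N; tin, pot and house untouched, about 21 s used.

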